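# Ammonite under the ultraviolet lamp

### The job

Look at the ammonite under ultraviolet light: lift the rock block with the coiled fossil out of the preparation tray, set it down gently, fossil side up, in the open drawer of the viewing cabinet, and slide the drawer fully shut. Only then press the large mushroom-headed lamp button on top of the cabinet right down and finish while still holding it down with the fingers, without leaning hard on it: it is spring-loaded and the lamp burns only while it is held. Leave the small button alone, and do not disturb the other specimens or the things lying about on the bench.

Things in the scene. Friction and masses are not known exactly. Their poses are not given: they have to be found in the camera images.
- ammonite: Block of grey rock 60 mm long (its x), 42 mm wide (its y; flat parallel sides up to 28 mm height, narrowing to 36 mm wide above), 36 mm high, with a light-brown coiled ammonite 38 mm across lying on top (41 mm high in all). 0.22 kg, may vary by a quarter. Origin at the centre of its underside, z up. At the start it lies fossil side up in the tray, at any of three places.
- nodule: Brown egg-like rock nodule, round in plan, 56 mm across and 39 mm high, lying in the tray; not to be disturbed. Origin at the centre of its underside.
- slab: Thin dark slate slab 82 x 54 mm, 12 mm thick, with a small ribbed fossil on top, lying in the tray; not to be disturbed. Origin at the centre of its underside.
- tray: Shallow open plastic preparation tray, 340 mm (its x) by 280 mm (its y), fixed to the bench; floor 5 mm thick, rim 21 mm above the bench. Origin at the centre of its underside. It may stand to the left or the right of the cabinet.
- uv_cabinet: Grey metal ultraviolet viewing cabinet, fixed. Origin on the bench under the middle of its front face; x runs from there back into the cabinet, y to the left seen from the robot, z up. 240 mm wide, 270 mm deep. Its front part is a ledge 86 mm high with the two buttons; from 120 mm behind the front face a hood with a rubber eye shade rises to 160 mm. The drawer comes out of the front, toward -x.
- drawer (a joint): How far the drawer is out, in m: 0 fully shut (front panel against the cabinet), up to 0.15; at the start 0.115 to 0.135. It slides with a friction of 1.5 N and stays where it is left.
- drawer_handle (a point): Middle of the drawer's bar handle: a level bar 110 mm long, 11 mm thick, parallel to the cabinet's y, 46 mm above the bench, 35 mm in front of the drawer's front panel (12 mm thick, top edge 75 mm up). Moves with the drawer; shut, it is 47 mm in front of the cabinet's front face. Axes parallel to the cabinet's.
- drawer_floor (a point): Point on the drawer's inner floor, 22 mm above the bench, midway between the side walls, 62 mm behind the inside of the front panel; moves with the drawer. The floor is 172 mm wide (y) and reaches 62 mm to the front of the point and 99 mm behind it (x); side and back walls 32 mm high. Axes parallel to the cabinet's.
- lamp_button (a joint): How far the large lamp button is pressed, in m: 0 released, 0.008 right down on its stop. It is spring-loaded: it starts to move at about 3.5 N, takes about 8.5 N at the stop and springs back when let go.
- lamp_button_top (a point): Centre of the top of the large lamp button, a black mushroom head 36 mm across, on the ledge 45 mm behind the front face and 50 mm to the right of the cabinet's middle (toward the cabinet's -y). Its top is 115 mm above the bench when released and goes straight down with the button.
- small_button (a joint): How far the small black button (18 mm across, top 96 mm above the bench, 45 mm behind the front face and 45 mm left of the cabinet's middle) is pressed, in m: 0 released, up to 0.005. Not to be pressed.
- jar: Closed jar 56 mm across, 75 mm high, standing on the bench to one side; not to be disturbed. Origin under its centre.
- loupe: Folding hand lens, 64 mm long, 32 mm wide, 11 mm high, lying on the bench; not to be disturbed. Origin under the centre of the lens.
- brush: Wooden-handled brush, 170 mm long, lying on the bench to one side; not to be disturbed.
Not all that is in view belongs to the job. What is shaped like the ammonite but green is not meant.

How it is judged:
By the outcome, as a careful person would: the job done as asked, in the order asked, and still so for the second after the job is handed in, while the arm keeps its last pose, push and grip.
It also fails if it takes over 58 s, if anything falls off the work surface, if the arm or the gripper's body presses on something with over 40 N, if the wrist force passes 120 N, or if a joint passes its speed limit or range.

### The arm

A 6-joint arm with a two-finger parallel gripper is mounted at the origin on the work surface. World frame = base frame: x ahead of the robot, y to its left, z up, the work surface at z = 0. Lengths are in m, angles in rad, forces in N, time in s.
With the tool pointing down it reaches from about 0.375 to 0.9 m from the base axis. Payload 3.1 kg.
Tool frame: the origin (TCP) lies between the finger pads; the fingertips stand 25 mm ahead of it and the grasp point (between the pads) lies 6 mm ahead of it; x points along the fingers, y is the direction in which the jaws open and shut, and the axes are right-handed (so a half turn about x gives the same grasp; the last joint's range is limited). The gripper opens to 85 mm and grips with 20 to 120 N. Pads are 22 mm wide; open, the fingers measure 114 mm over their backs; the gripper's body (76 mm by 85 mm) begins 54 mm behind the grasp point. The pads swing forward as they close: fully open they stand 13 mm farther back than shut.
Start: joints at [-1.5, 0.527, 1.433, -0, 1.181, -0.178], TCP at [0.155, -0.606, 0.256] pointing down, gripper open.
Joint ranges: [-3.08, 3.08], [-0.75, 2.2], [0.22, 2.44], [-1.43, 4.57], [0, 2.65], [-2.85, 2.85]. Speed limits (rad/s): [2.79, 2.79, 3.14, 3.14, 3.14, 3.14].

### API

Orientations are given as a unit quaternion [x, y, z, w].
In Python, from station import manip, viewer, workorder gives the robot as it stands.
- The arm moves only by the shell command python3 -m crank 'ROWS' [FORCE]. ROWS is JSON, one flat list of numbers, 5 for each row, row after row: the opening, from 0 (shut) to 1 (fully open), then the shift along the world's x, y, z in mm, then the turn about the world's z in rad. A call has 1 to 10 rows; each row is the pose to reach, as a shift and turn from the pose commanded when the call began; what a row does not reach only later rows make up. A row lasts 1/8 s, in which the tool goes at most 62.5 mm and 10.7 degrees, less where a joint would pass 70% of its speed; a pose out of reach is approached as far as the arm can. A call with a gripper value outside its range is refused whole. The fingers move at their own pace and stop on an object; FORCE is the grip in N (left out, the last holds). Time passes only in rows, so rows that repeat a pose let the fingers close. It gives the time, the measured TCP pose, the force and the opening at its end, in the units of the state.
- manip.sense(): the state, without advancing time (a new reading comes with each control period).
- viewer.snapshot(name): name is "scene" or "side" or "wrist"; returns a dict with "img" (420x560x3 uint8, red, green, blue), "range_z" (420x560 float32, m along the optical axis (not along the pixel's ray), 0 where there is no reading), "fx", "fy", "cx", "cy" (pixels), "origin" and "attitude" of the camera in the world. Camera axes: x right, y down, z forward; pixel columns grow to the right and rows downward; lengths in m; the calibration is good to about 2 mm. A picture is of the moment at which its call begins.
- workorder.sign_off(): hands the job in, once; it reports no verdict.
The state is a dict: "t": time; "q": joint angles; "qd": joint speeds; "tau": joint torques, N m; "tcp_pos": TCP position; "tool_rot": TCP orientation; "force": force on the tool from outside, world axes, zero at the start; "ft_torque": the same for the moment, N m; "finger_gap": opening from 0.0 (shut) to 1.0 (fully open).
Only numpy, scipy, OpenCV 4.12 (cv2) and the standard library are available. Lean on these libraries where they do the work, as an engineer would, in place of code of your own. Each camera call takes 0.05 s, during which the arm holds its last target.

## Working session

There is one attempt and no reset: what is moved stays moved. The work goes in short steps, Python scripts to look and compute and a shell command to move; the robot and the scene stay as the last step left them, time stands still between calls to the robot, and variables do not carry over. Pictures are saved under pics/ and viewed, and the job is handed in when it is done.

```bash
ls; mkdir -p pics
cat > h.py <<'E'
import numpy as np, cv2
from scipy.spatial.transform import Rotation as R
from station import manip, viewer, workorder
def snap(n,f):
    s=viewer.snapshot(n); cv2.imwrite('pics/'+f+'.png',cv2.cvtColor(s['img'],cv2.COLOR_RGB2BGR)); np.save('pics/'+f+'.npy',s,allow_pickle=True); return s
def load(f): return np.load('pics/'+f+'.npy',allow_pickle=True).item()
def att(s):
    a=np.array(s['attitude'],float); return a if a.shape==(3,3) else R.from_quat(a).as_matrix()
def pts(s):
    z=s['range_z']; v,u=np.indices(z.shape)
    c=np.stack([(u-s['cx'])/s['fx']*z,(v-s['cy'])/s['fy']*z,z],-1)
    return c@att(s).T+np.array(s['origin'])
def ray(s,u,v,h):
    d=att(s)@np.array([(u-s['cx'])/s['fx'],(v-s['cy'])/s['fy'],1]);o=np.array(s['origin']); return o+d*(h-o[2])/d[2]
E
python3 - <<'E'
from h import *
st=manip.sense(); print({k:np.round(v,3) for k,v in st.items()})
for n in ['scene','side','wrist']:
    s=snap(n,n+'0'); print(n,s['origin'],s['attitude'],s['fx'])
E
```

```text
pics
{'t': np.float64(0.0), 'q': array([-1.5  ,  0.528,  1.434,  0.   ,  1.181, -0.178]), 'qd': array([-0.   , -0.002, -0.001, -0.   ,  0.   ,  0.   ]), 'tau': array([-0.0000e+00, -4.4236e+01, -1.7802e+01, -0.0000e+00,  8.0000e-03,
        0.0000e+00]), 'tcp_pos': array([ 0.154, -0.605,  0.255]), 'tool_rot': array([ 0.702,  0.089, -0.702,  0.087]), 'force': array([ 0.634,  0.083, -0.067]), 'ft_torque': array([-0.037,  0.016, -0.002]), 'finger_gap': np.float64(0.997)}
scene [1.34741825 0.31349544 1.27553078] [ 0.52447773  0.79709263 -0.25088595 -0.16316462] 516.662203490319
side [0.07260266 0.50608238 0.85668077] [-0.36622979  0.85133541 -0.34534555  0.14778435] 383.6116482626966
wrist [ 0.23345262 -0.58570309  0.37294928] [ 0.77964609 -0.60537224 -0.09878184  0.12616882] 359.27819294607497
```

View pics/scene0.png

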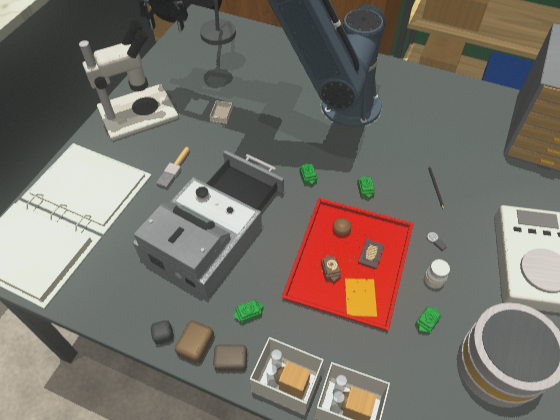

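View pics/side0.png

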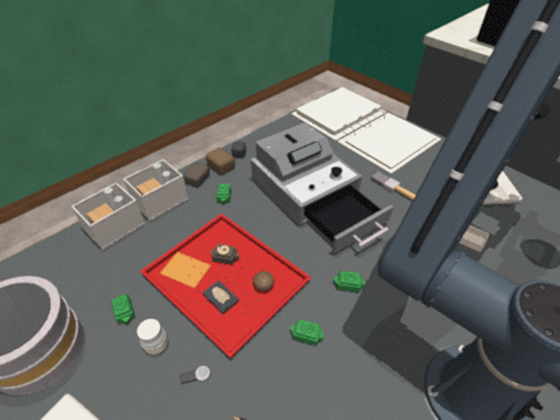

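View pics/wrist0.png

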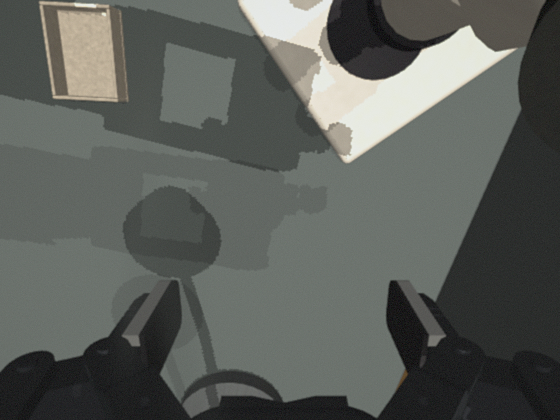

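The scene view shows the ammonite block at about (331,267), slab (371,253), nodule (342,227), and the cabinet at about (200,235) with its drawer opening up-right and the lamp button at (202,192). The side view has the ammonite at (224,253), the handle at (370,236) and the lamp button at (336,172). The green pieces are decoys. Next I'll build a top-down height map from depth.

Run:
```python
from h import *
# ortho: 2mm/px, x 0.2..1.1 up, y -0.75..0.45 left
W,H=600,450
img=np.zeros((H,W,3),np.uint8); hm=np.full((H,W),-1.)
for f in ['scene0','side0']:
    s=load(f);p=pts(s);m=(s['range_z']>0)&(p[...,2]<0.25)
    c=s['img'][m];q=p[m]
    r=((1.1-q[:,0])/.002).astype(int);k=((0.45-q[:,1])/.002).astype(int)
    ok=(r>=0)&(r<H)&(k>=0)&(k<W)
    o=np.argsort(q[:,2]); 
    for i in o[ok[o]]:
        if q[i,2]>=hm[r[i],k[i]]-.003: hm[r[i],k[i]]=q[i,2]; img[r[i],k[i]]=c[i][::-1]
img=cv2.dilate(img,np.ones((3,3)))
for x in np.arange(.2,1.1,.1): cv2.putText(img,f'{x:.1f}',(0,int((1.1-x)/.002)),0,.4,(0,255,255)); cv2.line(img,(0,int((1.1-x)/.002)),(W,int((1.1-x)/.002)),(90,90,0),1)
for y in np.arange(-.7,.45,.1): cv2.putText(img,f'{y:.1f}',(int((.45-y)/.002),445),0,.4,(0,255,255)); cv2.line(img,(int((.45-y)/.002),0),(int((.45-y)/.002),H),(90,90,0),1)
cv2.imwrite('pics/ortho.png',img)
```

```text
(no output)
```

View pics/ortho.png

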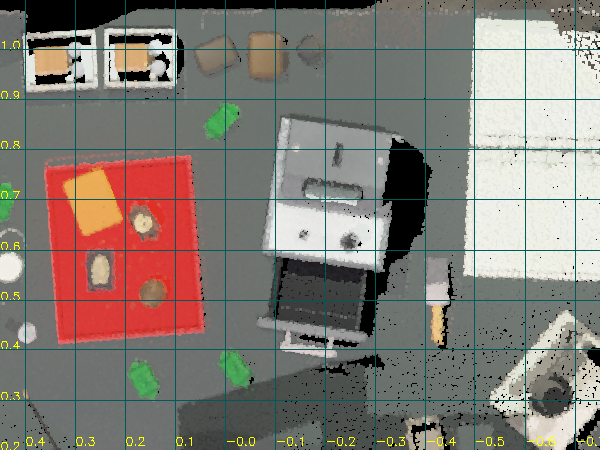

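Run:
```python
from h import *
P=[];C=[]
for f in ['scene0','side0']:
    s=load(f);p=pts(s);m=s['range_z']>0
    P.append(p[m]);C.append(s['img'][m])
def sel(b,zr,i=None):
    Q=np.vstack(P) if i is None else P[i]
    m=(Q[:,0]>b[0])&(Q[:,0]<b[1])&(Q[:,1]>b[2])&(Q[:,1]<b[3])&(Q[:,2]>zr[0])&(Q[:,2]<zr[1]);return Q[m]
for i in [0,1,None]:
    print('view',i)
    for zr in [(.015,.06),(.03,.06),(.037,.06),(.043,.06)]:
        q=sel((.6,.71,.11,.21),zr,i)
        if len(q)<4: continue
        r=cv2.minAreaRect((q[:,:2]*1000).astype(np.float32)); print('amm',zr,len(q),np.round(r[0],1),np.round(r[1],1),round(r[2],1),q[:,2].max().round(4))
    q=sel((.35,.44,-.22,-.05),(.03,.06),i); r=cv2.minAreaRect((q[:,:2]*1000).astype(np.float32)); print('handle',len(q),r)
    q=sel((.56,.72,-.33,-.05),(.08,.092),i); r=cv2.minAreaRect((q[:,:2]*1000).astype(np.float32)); print('ledge',len(q),r,np.median(q[:,2]))
    q=sel((.59,.65,-.25,-.17),(.108,.12),i); r=cv2.minAreaRect((q[:,:2]*1000).astype(np.float32)); print('lampbtn',len(q),r,np.median(q[:,2]))
    q=sel((.6,.66,-.15,-.1),(.092,.1),i); r=cv2.minAreaRect((q[:,:2]*1000).astype(np.float32)); print('small',len(q),r,np.median(q[:,2]))
    q=sel((.42,.49,-.3,-.02),(.067,.08),i); r=cv2.minAreaRect((q[:,:2]*1000).astype(np.float32)); print('panel top',len(q),r,np.median(q[:,2]))
    for n,b in [('nod',(.48,.55,.1,.18)),('slab',(.51,.61,.21,.29))]:
        q=sel(b,(.012,.06),i); r=cv2.minAreaRect((q[:,:2]*1000).astype(np.float32)); print(n,len(q),r,q[:,2].max())
```

```text
view 0
amm (0.015, 0.06) 374 [653.6 160.1] [82.5 43.9] 35.2 0.0514
amm (0.03, 0.06) 285 [657.8 161.3] [71.4 41.7] 33.9 0.0514
amm (0.037, 0.06) 216 [656.6 159.7] [55.5 39.4] 36.1 0.0514
amm (0.043, 0.06) 100 [656.9 161. ] [46.6 33.6] 37.6 0.0514
handle 135 ((397.3599853515625, -133.885986328125), (52.40620040893555, 182.63218688964844), 12.878652572631836)
ledge 2184 ((639.6928100585938, -204.19500732421875), (244.01394653320312, 130.30410766601562), 81.30540466308594) 0.08729397420339102
lampbtn 45 ((614.8618774414062, -241.0568389892578), (16.323017120361328, 32.949283599853516), 89.00880432128906) 0.11465666407308883
small 21 ((624.0855712890625, -126.89297485351562), (45.80000305175781, 45.761600494384766), 89.99589538574219) 0.09351575036482096
panel top 296 ((440.702880859375, -175.26461791992188), (217.0812225341797, 20.656394958496094), 80.94786834716797) 0.07471300952869742
nod 258 ((513.4739990234375, 135.46725463867188), (69.27484130859375, 54.12276840209961), 71.97081756591797) 0.0505924947944536
slab 490 ((561.7388916015625, 247.85745239257812), (95.36888122558594, 55.34
[... 1673 characters left out ...]
46077728271484) 0.08653456949624239
lampbtn 94 ((613.5950317382812, -240.45220947265625), (18.695451736450195, 35.21303176879883), 89.9449462890625) 0.11437029095683598
small 28 ((624.0325927734375, -126.93366241455078), (45.66758346557617, 45.91852951049805), 0.24611619114875793) 0.09358816986415441
panel top 609 ((440.8069152832031, -174.61154174804688), (218.40386962890625, 20.656394958496094), 80.94786834716797) 0.07452968587528619
nod 584 ((510.8652648925781, 136.36566162109375), (69.36861419677734, 59.64018630981445), 71.97081756591797) 0.0505924947944536
slab 1114 ((561.7097778320312, 249.61021423339844), (95.36888122558594, 58.84883499145508), 0.9520387649536133) 0.028751466327514574
```

Run:
```python
import cv2
a=cv2.imread('pics/scene0.png')[215:305,290:400];b=cv2.imread('pics/side0.png')[225:310,190:290]
cv2.imwrite('pics/cropA.png',cv2.hconcat([cv2.resize(a,(390,390),interpolation=2),cv2.resize(b,(390,390),interpolation=2)]))
```

```text
(no output)
```

View pics/cropA.png

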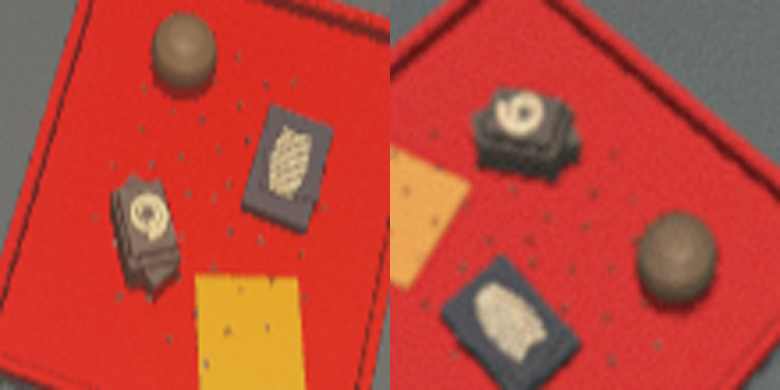

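```bash
python3 - <<'E'
from h import *
st=manip.sense(); M=R.from_quat(st['tool_rot']).as_matrix(); print('tool y yaw',np.degrees(np.arctan2(M[1,1],M[0,1])), np.round(M,3))
Q=np.vstack([pts(load(f))[load(f)['range_z']>0] for f in ['scene0','side0']])
W,H=300,300 # 4mm
for lo,hi in [(.05,.9)]:
    g=np.zeros((26,40))
    for p in Q:
        r=int((.9-p[0])/.04);k=int((.3-p[1])/.03)
        if 0<=r<26 and 0<=k<40: g[r,k]=max(g[r,k],p[2])
    print('   cols y',[round(.3-.03*k,2) for k in range(0,40,5)])
    for r in range(26): print(f'{.9-.04*r:5.2f}',' '.join(f'{int(v*100):2d}' for v in g[r]))
E
python3 - <<'E'
import cv2
a=cv2.imread('pics/scene0.png')[0:180,60:320]
cv2.imwrite('pics/cropB.png',cv2.resize(a,(780,540),interpolation=2))
E
```

```text
tool y yaw -75.68560123830598 [[-0.     0.247 -0.969]
 [ 0.002 -0.969 -0.247]
 [-1.    -0.002 -0.   ]]
   cols y [0.3, 0.15, 0.0, -0.15, -0.3, -0.45, -0.6, -0.75]
 0.90 10 10 10 10 10 10 10  0  3  4  4  0  3  8  8  0  0  0  0  0  0  0  1  0  0  1  3  3  3  3  3  3  3  3  3  3  3  0  0  0
 0.86  0  0  0  0  0  0  0  0  3  4  4  0  0  9 15 15 15 15 15 15 15 14  0  0  0  1  3  3  4  3  3  4  3  3  4  3  3  0  0  0
 0.82  0  0  0  0  0  2  2  2  0  0  0  0  0  9 15 15 15 16 15 15 15 14  0  1  0  0  1  1  5  1  1  4  1  1  4  2  1  0  0  0
 0.78  2  2  2  2  2  2  2  2  1  0  0  0  0 15 15 15 15 15 15 15 15  0  0  0  0  0  2  2  4  2  2  4  2  2  4  2  2  0  0  0
 0.74  1  1  1  1  1  1  1  2  0  1  0  0  6 14 14 16 16 16 16 15 15  0  0  0  0  0  2  2  2  2  2  2  2  2  2  2  1  0  0  0
 0.70  1  1  1  4  4  4  1  2  1  0  0  0  9  9  9 11 14 15 14 13 13  8  0  0  0  0  2  2  2  2  2  2  2  2  2  2  1  0  0  0
 0.66  1  1  1  4  5  4  1  2  2  0  0  0  9  9 10 10  9 11 12  9  9  0  0  1  0  0  2  2  2  2  2  2  2  2  2  2  1  0  0  0
 0.62  2  2  2  1  3  2  1  2  2  0  0  0  9  9  9  9  
[... 1638 characters left out ...]
0  0  0  0  0  0  0  0  0  0  0  1  1  1  0  1  1  1  1  0  1  0  0  0
 0.06  0  1  0  0  0  0  2 28 34 35 35 35  1  1  0  1  0  0  0  0  1  0  0  0  1  1  1  0  0  0  1  0  1  0  0  0  0  0  0  0
 0.02  0  1  0  0  1  0  2 33 35 35 35 35 34  0  0  0  1  1  0  0  1  0  0  1  0  0  0  0  1  0  0  1  1  0  0  1  0  0  0  0
-0.02  0  0  0  1  0  0  1 16 34 35 35 34  0  0  0  0  0  1  1  1  0  0  1  0  0  1  1  0  1  1  0  0  0  1  1  1  1  0  0  0
-0.06  1  0  0  1  0  0  1  3 31 34 33 32  0  0  0  0  0  1  0  0  0  1  0  0  0  1  0  1  1  1  0  0  0  0  1  1  0  0  0  0
-0.10  0  0  0  0  1  1  0  0 30 32 32 32  0  0  0  0  0  0  1  1  0  1  1  1  0  0  0  1  2  2  2  3  2  0  0  0  1  0  0  0
```

View pics/cropB.png

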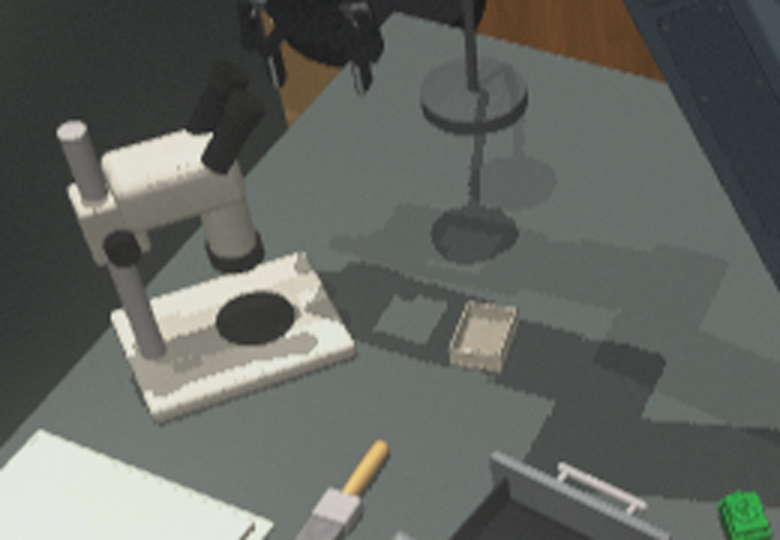

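Run:
```python
from h import *
s=load('scene0');p=pts(s)
for u,v in [(218,33),(205,33),(232,33),(218,42),(217,10),(218,60),(218,78),(168,10),(147,22),(180,25),(152,15),(137,35),(145,45)]: print(u,v,np.round(p[v,u],3),s['range_z'][v,u])
```

```text
218 33 [-0.159 -0.609  0.021] 2.0290778
205 33 [-0.14  -0.657  0.02 ] 2.0308862
232 33 [-0.185 -0.561  0.017] 2.0349271
218 42 [-0.12  -0.59   0.012] 2.0120964
217 10 [-0.188 -0.619  0.101] 1.980539
218 60 [-0.033 -0.546  0.003] 1.9634871
218 78 [ 0.056 -0.5    0.001] 1.9083437
168 10 [ 0.166 -0.58   0.327] 1.6015599
147 22 [-0.466 -1.2   -0.285] 2.5759916
180 25 [ 0.15  -0.557  0.27 ] 1.6512985
152 15 [ 0.174 -0.64   0.298] 1.634657
137 35 [ 0.306 -0.604  0.323] 1.5368986
145 45 [-0.414 -1.205 -0.386] 2.6335962
```

```bash
python3 -m crank '[1,0,60,20,0, 1,0,120,40,0, 1,0,180,45,-0.05, 1,45,220,45,-0.1, 1,90,260,45,-0.17, 1,135,300,45,-0.24, 1,180,340,45,-0.31, 1,225,380,45,-0.38, 1,270,415,45,-0.38, 1,315,435,45,-0.38]'
python3 - <<'E'
from h import *
s=snap('wrist','w1'); print(s['origin'],att(s)[:,2])
st=manip.sense();M=R.from_quat(st['tool_rot']).as_matrix(); print(st['t'],st['tcp_pos'],np.degrees(np.arctan2(M[1,1],M[0,1])))
E
```

```text
t: 1.4
tcp_pos: [0.4705, -0.1683, 0.3013]
tool_rot: [-0.705, 0.045, 0.706, 0.045]
force: [0.1, -0.8, 0.4]
finger_gap: 0.999
[ 0.55133462 -0.17933014  0.41869435] [-0.31450008  0.0398355  -0.94842123]
1.45 [ 0.47599356 -0.16741266  0.30164667] -97.27810004825348
```

View pics/w1.png

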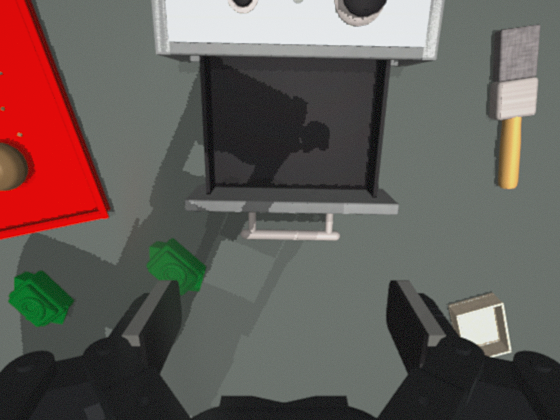

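Wrist view: the handle bar runs from (244,236) to (339,237), the panel top is around row 200, and the drawer interior spans columns 207–380. The ledge's front edge is at row ~45–58 and the lamp button is cut off at (360,5). I'll measure these next.

Run:
```python
from h import *
s=load('w1');im=s['img'].astype(int);g=im.mean(2)
# handle
hsv=cv2.cvtColor(s['img'],cv2.COLOR_RGB2HSV)
for c in (260,280,300,320): print('handle col',c,[int(x) for x in g[215:250,c]])
for c in (180,240,320,420): print('front col',c,[int(x) for x in g[34:70,c]])
for c in (200,240,340,390): print('panel col',c,[int(x) for x in g[180:220,c]])
for r in (90,150): print('row',r,[int(x) for x in g[r,195:225]],[int(x) for x in g[r,365:400]])
a=s['img'][:250,140:460];cv2.imwrite('pics/c1.png',cv2.cvtColor(cv2.resize(a,None,fx=2.4,fy=2.4,interpolation=2),cv2.COLOR_RGB2BGR))
```

```text
handle col 260 [66, 65, 64, 64, 62, 78, 95, 99, 100, 100, 100, 101, 100, 95, 95, 120, 147, 167, 180, 194, 205, 195, 184, 161, 115, 96, 100, 96, 101, 98, 97, 102, 97, 98, 99]
handle col 280 [63, 64, 66, 63, 64, 74, 91, 97, 97, 99, 99, 100, 100, 97, 94, 111, 137, 159, 175, 193, 205, 200, 188, 171, 133, 104, 95, 95, 97, 99, 98, 103, 104, 110, 109]
handle col 300 [64, 65, 66, 62, 69, 67, 75, 93, 102, 97, 100, 96, 100, 96, 96, 103, 128, 155, 173, 186, 201, 203, 194, 179, 153, 109, 98, 98, 99, 101, 102, 103, 105, 108, 113]
handle col 320 [62, 66, 68, 68, 65, 75, 93, 102, 102, 101, 98, 100, 100, 103, 103, 105, 128, 164, 184, 202, 219, 225, 219, 208, 178, 128, 108, 112, 110, 110, 108, 111, 110, 108, 110]
front col 180 [231, 231, 231, 230, 230, 232, 230, 202, 151, 156, 161, 160, 159, 160, 160, 159, 160, 161, 151, 125, 95, 62, 57, 59, 60, 58, 62, 80, 95, 99, 100, 100, 98, 96, 97, 95]
front col 240 [232, 232, 231, 230, 232, 232, 232, 234, 227, 161, 152, 163, 164, 162, 161, 161, 162, 162, 161, 160, 130, 105, 73, 46, 51, 53, 53, 54, 51, 57, 52, 54, 56, 54, 52, 57]
front col 320 [231, 231, 231, 23
[... 983 characters left out ...]
, 110, 103, 87, 73, 68, 72, 69, 70, 69, 92, 134, 159, 168, 165, 163, 167, 162, 164, 161, 155, 128, 110, 108, 109, 109, 111]
row 90 [78, 76, 76, 77, 77, 72, 47, 34, 33, 31, 31, 21, 16, 21, 17, 27, 33, 34, 37, 34, 33, 36, 34, 37, 35, 35, 37, 35, 40, 36] [63, 58, 63, 61, 58, 59, 58, 53, 37, 30, 28, 23, 26, 25, 13, 14, 24, 21, 34, 55, 60, 60, 69, 95, 110, 110, 110, 109, 112, 109, 112, 108, 111, 107, 112]
row 150 [110, 112, 110, 113, 111, 112, 109, 113, 102, 62, 27, 31, 31, 15, 11, 18, 25, 19, 28, 43, 36, 37, 40, 45, 41, 35, 36, 34, 35, 32] [61, 56, 40, 34, 29, 20, 30, 18, 10, 22, 16, 27, 36, 57, 53, 58, 79, 108, 113, 110, 111, 111, 112, 112, 106, 109, 110, 110, 111, 113, 110, 109, 113, 111, 110]
```

View pics/c1.png

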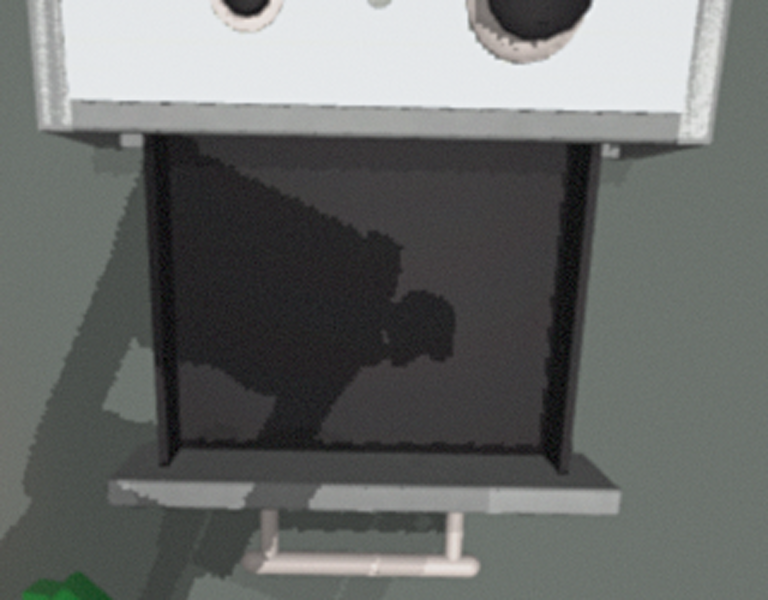

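Run:
```python
from h import *
s=load('w1')
def L(n,p,q,h):
    a,b=ray(s,*p,h),ray(s,*q,h); m=(a+b)/2; print(n,np.round(a*1000,1),np.round(b*1000,1),'mid',np.round(m*1000,1),'len',round(np.linalg.norm(a-b)*1000,1),'yaw',np.degrees(np.arctan2((a-b)[1],(a-b)[0])).round(2)); return m
L('front edge',(180,53),(420,58.3),.086)
L('front edge corners',(156,52.5),(437,59),.086)
L('panel front top',(240,211.3),(390,213.7),.075)
L('panel inner top',(200,200),(390,203.7),.075)
L('panel ends',(185.5,200+2),(398,204+3),.075)
L('handle',(244,236),(339,237.5),.049)
L('walls top mid',(202,150),(382,150),.054)
L('walls inner floor',(211,120),(376,120),.022)
P=pts(s); print(np.round(P[210:213,290],3), np.round(P[54,290],3),np.round(P[120,230],3),np.round(P[235,300],3))
```

```text
front edge [593.2 -96.3  86. ] [ 562.9 -298.8   86. ] mid [ 578.1 -197.5   86. ] len 204.8 yaw 81.5
front edge corners [596.2 -76.1  86. ] [ 560.5 -313.2   86. ] mid [ 578.4 -194.7   86. ] len 239.8 yaw 81.44
panel front top [ 443.1 -121.5   75. ] [ 421.1 -271.5   75. ] mid [ 432.1 -196.5   75. ] len 151.6 yaw 81.68
panel inner top [459.9 -83.9  75. ] [ 431.8 -271.8   75. ] mid [ 445.8 -177.9   75. ] len 190.0 yaw 81.48
panel ends [459.7 -69.1  75. ] [ 427.3 -279.7   75. ] mid [ 443.5 -174.4   75. ] len 213.1 yaw 81.24
handle [ 405.8 -116.8   49. ] [ 390.5 -221.2   49. ] mid [ 398.1 -169.    49. ] len 105.6 yaw 81.67
walls top mid [505.9 -90.7  54. ] [ 482.6 -271.4   54. ] mid [ 494.3 -181.    54. ] len 182.2 yaw 82.66
walls inner floor [532.3 -98.9  22. ] [ 509.7 -274.4   22. ] mid [ 521.  -186.7   22. ] len 177.0 yaw 82.66
[[ 0.438 -0.172  0.076]
 [ 0.437 -0.172  0.075]
 [ 0.436 -0.171  0.075]] [ 0.581 -0.189  0.085] [ 0.53  -0.119  0.023] [ 0.4   -0.179  0.051]
```

```bash
python3 -m crank '[1,26,48,-10,0.1, 1,52,95,-20,0.21, 1,78,143,-30,0.32, 1,104,190,-40,0.42, 1,130,238,-50,0.53, 1,157,285,-60,0.63, 1,178,322,-70,0.72, 1,183,332,-71,0.738, 1,183,332,-71,0.738]'
python3 - <<'E'
from h import *
s=snap('wrist','w2'); print(s['origin'],att(s)[:,2])
st=manip.sense();M=R.from_quat(st['tool_rot']).as_matrix(); print(st['t'],st['tcp_pos'],np.degrees(np.arctan2(M[1,1],M[0,1])))
E
```

```text
t: 2.58
tcp_pos: [0.6522, 0.1614, 0.2298]
tool_rot: [-0.674, -0.212, 0.675, -0.212]
force: [-0.5, -0.5, 0.4]
finger_gap: 0.999
[0.71920694 0.20735122 0.34718408] [-0.26095337 -0.18196517 -0.94804642]
2.625 [0.65202597 0.16060556 0.23019062] -55.218373510692004
```

View pics/w2.png

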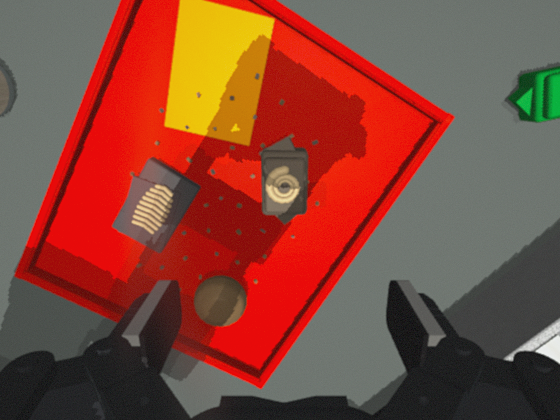

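The wrist view shows the ammonite block at about cols 262–307 and rows 137–220, almost square to the image. The nodule is at (220,300) and the slab at (157,203).

Run:
```python
from h import *
s=load('w2');im=s['img']
hsv=cv2.cvtColor(im,cv2.COLOR_RGB2HSV)
m=((hsv[...,1]<150)&(hsv[...,2]<250)).astype(np.uint8); m[:, :240]=0;m[:,330:]=0;m[:120]=0;m[235:]=0
n,l,stt,c=cv2.connectedComponentsWithStats(m); i=1+stt[1:,4].argmax(); print(stt[i],c[i])
v,u=np.where(l==i)
for r in range(136,224,6):
    k=u[v==r]; print(r,(k.min(),k.max()) if len(k) else None,end=' ')
r=cv2.minAreaRect(np.stack([u,v],1).astype(np.float32)); print('\n',r)
# fossil
f=((hsv[...,1]>40)&(hsv[...,1]<150)&(hsv[...,2]>130)&(l==i)); v2,u2=np.where(f);print('fossil',u2.mean(),v2.mean(),u2.min(),u2.max(),v2.min(),v2.max())
for h in (.033,.041): print(h,[np.round(ray(s,*p,h)*1000,1) for p in [(262.5,180),(307.5,180),(285,145),(285,214)]])
a=im[120:240,230:340];cv2.imwrite('pics/c2.png',cv2.cvtColor(cv2.resize(a,None,fx=5,fy=5,interpolation=2),cv2.COLOR_RGB2BGR))
P=pts(s)
for q in [(180,267),(180,285),(180,303),(150,285),(143,285),(212,285),(218,287)]: print(q,np.round(P[q],3))
```

```text
[ 259  135   50   89 3318] [283.94213382 179.56841471]
136 (np.int64(288), np.int64(293)) 142 (np.int64(277), np.int64(291)) 148 (np.int64(264), np.int64(303)) 154 (np.int64(260), np.int64(307)) 160 (np.int64(261), np.int64(307)) 166 (np.int64(262), np.int64(307)) 172 (np.int64(262), np.int64(307)) 178 (np.int64(262), np.int64(306)) 184 (np.int64(262), np.int64(307)) 190 (np.int64(262), np.int64(306)) 196 (np.int64(262), np.int64(306)) 202 (np.int64(262), np.int64(306)) 208 (np.int64(262), np.int64(305)) 214 (np.int64(265), np.int64(296)) 220 (np.int64(281), np.int64(289)) 
 ((284.3274230957031, 179.1641082763672), (87.62425231933594, 47.88426971435547), 87.0390625)
fossil 280.8869828456105 188.15741675075682 265 299 136 215
0.033 [array([646.4, 179.4,  33. ]), array([669.4, 146.3,  33. ]), array([683.4, 180.7,  33. ]), array([631.5, 144.4,  33. ])]
0.041 [array([648.2, 180.1,  41. ]), array([670.7, 147.8,  41. ]), array([684.4, 181.4,  41. ]), array([633.7, 146. ,  41. ])]
(180, 267) [0.651 0.177 0.043]
(180, 285) [0.66  0.164 0.045]
(180, 303) [0.668 0.151 0.041]
(150, 285) [0.679 0.178 0.028]
(143, 285) [0.684 0.181 0.026]
(212, 285) [0.635 0.147 0.041]
(218, 287) [0.627 0.139 0.025]
```

View pics/c2.png

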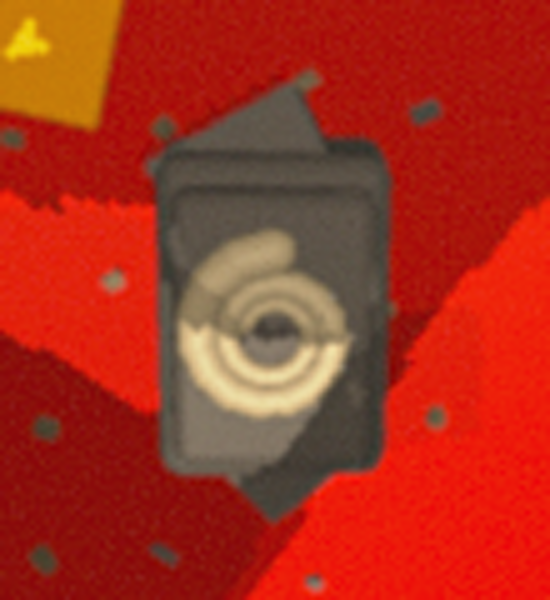

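```bash
python3 -m crank '[1,4,1,-50,0, 1,4,1,-100,0, 1,4,1,-145,0, 1,4,1,-175,0, 1,4,1,-190,0, 1,4,1,-196,0, 1,4,1,-196,0]' 40
python3 - <<'E'
from h import *
s=snap('wrist','w3')
E
```

```text
t: 3.5
tcp_pos: [0.6572, 0.162, 0.0353]
tool_rot: [0.675, 0.211, -0.674, 0.212]
force: [-0.5, -0.1, 0.7]
finger_gap: 1.002
```

View pics/w3.png

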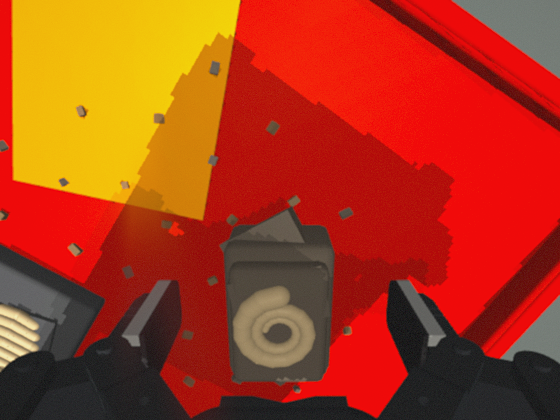

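The block sits centred between the pads (cols 228–332, with the pads at ~175 and ~395). I'll close on it now.

```bash
python3 -m crank '[0.3,0,0,0,0, 0.3,0,0,0,0, 0.3,0,0,0,0, 0.3,0,0,0,0, 0.3,0,0,0,0, 0.3,0,0,0,0]' 45
python3 - <<'E'
from h import *
s=snap('wrist','w4')
E
```

```text
t: 4.3
tcp_pos: [0.657, 0.1627, 0.0352]
tool_rot: [0.675, 0.212, -0.674, 0.212]
force: [-0.3, 1.1, 6.4]
finger_gap: 0.482
```

View pics/w4.png

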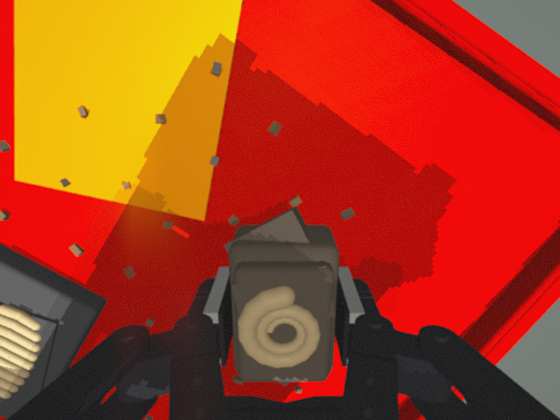

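```bash
python3 -m crank '[0.3,0,0,15,0, 0.3,0,0,50,0, 0.3,0,0,95,0, 0.3,0,0,130,0, 0.3,0,0,145,0]'; python3 -m crank '[0.3,-15,-36,0,-0.08, 0.3,-33,-78,0,-0.17, 0.3,-52,-122,0,-0.27, 0.3,-71,-167,0,-0.37, 0.3,-90,-212,0,-0.47, 0.3,-109,-256,0,-0.57, 0.3,-127,-299,0,-0.66, 0.3,-140,-330,0,-0.73, 0.3,-147,-347,0,-0.756, 0.3,-147,-347,0,-0.756]'
python3 - <<'E'
from h import *
s=snap('wrist','w5');snap('side','s5')
st=manip.sense();M=R.from_quat(st['tool_rot']).as_matrix(); print(st['t'],st['tcp_pos'],np.degrees(np.arctan2(M[1,1],M[0,1])),st['force'])
E
```

```text
t: 4.97
tcp_pos: [0.6573, 0.1625, 0.1818]
tool_rot: [0.676, 0.211, -0.674, 0.212]
force: [0.5, 0.3, -3.4]
finger_gap: 0.483
t: 6.22
tcp_pos: [0.5091, -0.1851, 0.1788]
tool_rot: [-0.705, 0.053, 0.705, 0.053]
force: [-0.5, 1.1, -2.7]
finger_gap: 0.482
6.325 [ 0.50958117 -0.18360265  0.17899744] -98.44332462637819 [ 0.14995238  0.0224023  -1.92481259]
```

View pics/w5.png

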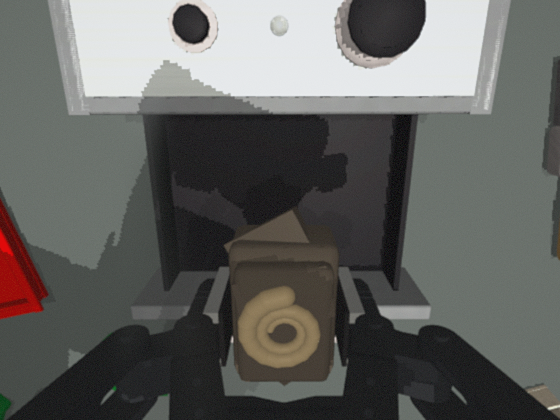

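View pics/s5.png

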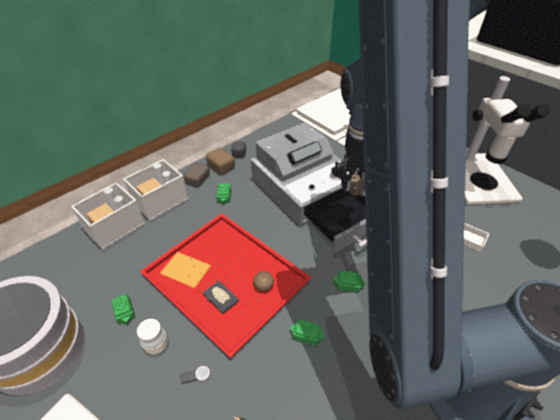

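The wrist view shows the block upright in the jaws, square with the drawer. The lamp button cap is at about (385,22), the small button at (190,22), and the front edge is level at row ~112. The side view shows the other tray pieces undisturbed. I'll work out the lamp position and recheck the drop point.

Run:
```python
from h import *
s=load('w5');g=s['img'].mean(2);P=pts(s)
m=(g<90).astype(np.uint8);m[75:]=0;m[:,:335]=0;m[:,440:]=0
n,l,stt,c=cv2.connectedComponentsWithStats(m);i=1+stt[1:,4].argmax();print(stt[i],c[i])
u0=stt[i][0]+stt[i][2]/2
v,u=np.where(l==i); bl=v>8
# circle fit on lower contour pixels
cnt=np.array([(uu,v[u==uu].max()) for uu in range(stt[i][0]+4,stt[i][0]+stt[i][2]-4)],float)
A=np.c_[2*cnt,np.ones(len(cnt))];b=(cnt**2).sum(1);x=np.linalg.lstsq(A,b,rcond=None)[0];print('circ',x[:2],np.sqrt(x[2]+x[:2]@x[:2]))
for p in [x[:2],(u0,22)]: print(np.round(ray(s,*p,.113)*1000,1))
mm=(P[...,2]>.107)&(P[...,2]<.12)&(l==i);print('depth',P[mm].mean(0),P[mm][:,2].max(),mm.sum(), P[mm].min(0),P[mm].max(0))
for uv in [(66,113.5),(492,113.5),(280,112.5)]: print('edge',np.round(ray(s,*uv,.086)*1000,1))
for uv in [(132,292),(430,292),(132,318),(430,318)]: print('panel',np.round(ray(s,*uv,.075)*1000,1))
print([int(a) for a in g[100:122,200]],[int(a) for a in g[100:122,440]])
print([int(a) for a in g[270:325,150]],[int(a) for a in g[270:325,420]])
```

```text
[ 347    0   78   58 3779] [384.94495898  25.15453824]
circ [382.60415698  17.94007407] 38.877894780985535
[ 614.3 -247.3  113. ]
[ 612.4 -248.8  113. ]
depth [ 0.61102885 -0.24804044  0.11391539] 0.1171647983599208 3739 [ 0.59765754 -0.26719102  0.10706007] [ 0.62396095 -0.2316324   0.1171648 ]
edge [596.2 -74.6  86. ]
edge [ 560.4 -312.8   86. ]
edge [ 578.7 -194.3   86. ]
panel [473.4 -72.9  75. ]
panel [ 442.2 -279.8   75. ]
panel [452.7 -66.9  75. ]
panel [ 420.7 -279.4   75. ]
[108, 106, 107, 108, 105, 105, 106, 106, 105, 109, 107, 103, 95, 80, 49, 29, 24, 29, 35, 32, 30, 33] [151, 151, 152, 154, 152, 153, 152, 154, 157, 153, 153, 134, 108, 102, 105, 109, 111, 109, 110, 109, 110, 110]
[72, 74, 74, 74, 75, 77, 75, 73, 69, 69, 66, 70, 69, 67, 68, 68, 68, 66, 70, 64, 68, 66, 67, 70, 69, 65, 65, 69, 68, 69, 65, 67, 66, 69, 66, 72, 87, 95, 97, 99, 98, 101, 101, 97, 99, 102, 100, 102, 95, 84, 76, 74, 76, 74, 75] [113, 112, 111, 108, 111, 109, 110, 111, 108, 109, 111, 111, 112, 109, 111, 110, 111, 111, 112, 104, 91, 79, 70, 65, 69, 69, 67, 72, 73, 70, 69, 70, 69, 68, 74, 97, 124, 143, 157, 156, 158, 157, 157, 154, 155, 156, 154, 157, 149, 122, 109, 109, 109, 110, 109]
```

```bash
python3 -m crank '[0.3,0,-1,-35,0, 0.3,0,-1,-75,0, 0.3,0,-1,-105,0, 0.3,0,-1,-118,0, 0.3,0,-1,-122,0, 0.3,0,-1,-124,0, 0.3,0,-1,-124,0, 0.3,0,-1,-124,0]'
```

```text
t: 7.32
tcp_pos: [0.51, -0.1858, 0.0561]
tool_rot: [0.706, -0.053, -0.705, -0.052]
force: [0.0, -0.1, -2.0]
finger_gap: 0.482
```

```bash
python3 -m crank '[0.3,0,0,-1,0, 0.3,0,0,-1,0, 0.3,0,0,-1,0]';python3 -m crank '[0.3,0,0,-1,0, 0.3,0,0,-1,0, 0.3,0,0,-1,0]'
```

```text
t: 7.7
tcp_pos: [0.5095, -0.1856, 0.0543]
tool_rot: [0.705, -0.052, -0.705, -0.052]
force: [0.1, -0.5, -2.5]
finger_gap: 0.483
t: 8.07
tcp_pos: [0.5095, -0.1856, 0.0533]
tool_rot: [-0.705, 0.052, 0.705, 0.052]
force: [-0.4, -0.3, -2.5]
finger_gap: 0.482
```

```bash
python3 -m crank '[0.3,0,0,-1,0, 0.3,0,0,-1,0, 0.3,0,0,-1,0]'
```

```text
t: 8.45
tcp_pos: [0.5095, -0.1856, 0.0523]
tool_rot: [-0.705, 0.052, 0.705, 0.052]
force: [-0.4, 0.4, -1.9]
finger_gap: 0.479
```

```bash
python3 -m crank '[0.3,0,0,-0.5,0, 0.3,0,0,-0.5,0, 0.3,0,0,-0.5,0]'
```

```text
t: 8.82
tcp_pos: [0.5095, -0.1856, 0.0522]
tool_rot: [0.705, -0.052, -0.705, -0.052]
force: [-0.5, -0.1, 3.4]
finger_gap: 0.484
```

The block has touched down (vertical force went from -2 to +3.4 N). Now I'll open and rise.

```bash
python3 -m crank '[0.52,0,0,0,0, 0.56,0,0,0,0, 0.65,0,0,0,0, 0.8,0,0,0,0, 0.8,0,0,0,0]'
python3 - <<'E'
from h import *
snap('wrist','w6')
E
```

```text
t: 9.45
tcp_pos: [0.5095, -0.1856, 0.0518]
tool_rot: [-0.705, 0.052, 0.705, 0.052]
force: [-0.1, 0.3, -0.5]
finger_gap: 0.8
```

View pics/w6.png

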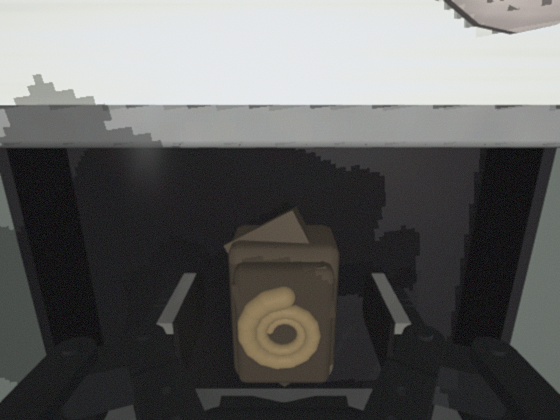

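```bash
python3 -m crank '[0.8,0,0,15,0, 0.8,0,0,50,0, 0.8,0,0,95,0, 0.5,-20,3,115,0, 0,-65,10,115,0, 0,-110,17,115,0, 0,-135,21,110,0, 0,-135,21,100,0]'
python3 - <<'E'
from h import *
st=manip.sense();M=R.from_quat(st['tool_rot']).as_matrix(); print(st['t'],st['tcp_pos'],np.degrees(np.arctan2(M[1,1],M[0,1])),st['q'])
snap('wrist','w7');snap('side','s7')
E
```

```text
t: 10.5
tcp_pos: [0.3731, -0.1639, 0.1526]
tool_rot: [0.705, -0.053, -0.705, -0.053]
force: [0.3, 0.3, -0.3]
finger_gap: 0.002
10.5 [ 0.37314299 -0.16394736  0.15264272] -98.56214493889298 [-6.89812940e-01  4.38308474e-01  2.06295598e+00  1.40920597e-05
  6.40017402e-01  1.03040968e+00]
```

View pics/w7.png

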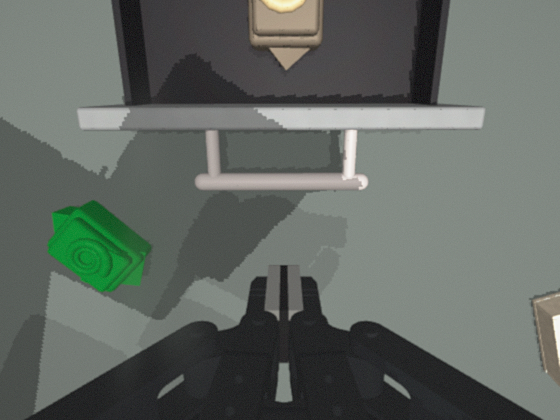

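View pics/s7.png

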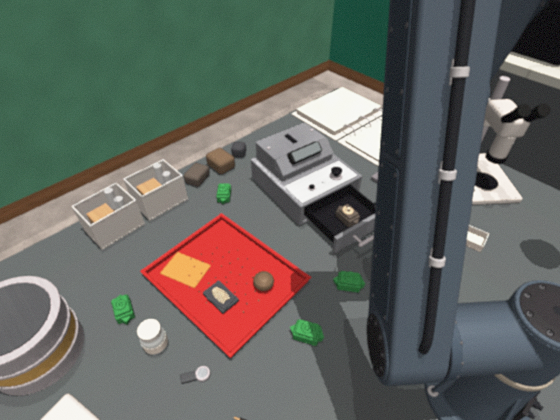

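The block is fossil side up in the drawer, and the handle bar is at (197–366,182) straight ahead of the shut fingers at (283,275).

Run:
```python
from h import *
s=load('w7');P=pts(s)
a,b=ray(s,200,181,.049)*1000,ray(s,363,182,.049)*1000;print(a,b,(a+b)/2,np.linalg.norm(a-b),np.degrees(np.arctan2(*(a-b)[[1,0]])))
print(P[181,240],P[183,320], 'tip',P[272,275],P[272,295])
```

```text
[ 408.62185117 -116.87007385   49.        ] [ 392.6643002 -218.5309801   49.       ] [ 400.64307569 -167.70052698   49.        ] 102.90570097533566 81.07916429006313
[ 0.40533209 -0.14215247  0.05111062] [ 0.39661012 -0.19144681  0.05109659] tip [ 0.38483799 -0.16291896  0.13827399] [ 0.38336463 -0.17100657  0.13780281]
```

```bash
python3 -m crank '[0,0,0,-40,0, 0,0,0,-75,0, 0,0,0,-92,0, 0,0,0,-97,0, 0,0,0,-97,0, 0,4,-0.6,-97,0, 0,9,-1.3,-97,0]' && python3 -m crank '[0,5,-0.8,0,0, 0,12,-1.8,0,0, 0,22,-3.3,0,0, 0,33,-5,0,0, 0,44,-6.6,0,0, 0,55,-8.2,0,0, 0,66,-10,0,0, 0,77,-11.5,0,0, 0,88,-13.2,0,0, 0,96,-14.4,0,0]'
```

```text
t: 11.48
tcp_pos: [0.3841, -0.1661, 0.0555]
tool_rot: [0.706, -0.053, -0.705, -0.052]
force: [-1.7, -0.2, 0.1]
finger_gap: 0.002
t: 12.72
tcp_pos: [0.4804, -0.1804, 0.0547]
tool_rot: [0.705, -0.052, -0.705, -0.052]
force: [-3.0, 1.3, 0.5]
finger_gap: 0.002
```

```bash
python3 -m crank '[0,8,-1.2,0,0, 0,16,-2.4,0,0, 0,22,-3.3,0,0, 0,27,-4,0,0, 0,30,-4.5,0,0, 0,30,-4.5,0,0]'
python3 - <<'E'
from h import *
snap('wrist','w8');snap('side','s8')
E
```

```text
t: 13.48
tcp_pos: [0.5102, -0.1852, 0.0549]
tool_rot: [0.706, -0.053, -0.705, -0.052]
force: [-0.5, 0.3, -0.6]
finger_gap: 0.001
```

View pics/w8.png

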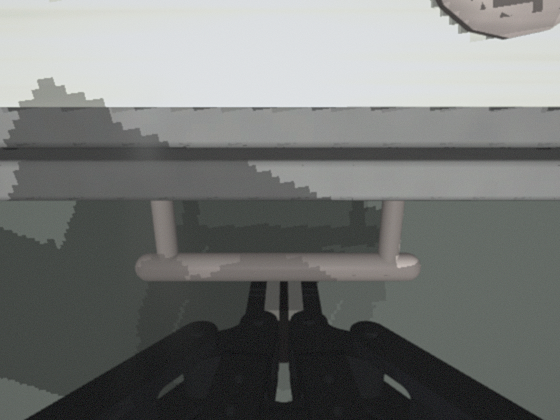

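The panel (rows 162–198) is almost at the cabinet front, with a few mm still to go.

```bash
python3 -m crank '[0,2,-0.3,0,0, 0,4,-0.6,0,0, 0,4,-0.6,0,0]'; python3 -m crank '[0,1,-0.15,0,0, 0,2,-0.3,0,0, 0,2,-0.3,0,0]'
```

```text
t: 13.95
tcp_pos: [0.5139, -0.1856, 0.0549]
tool_rot: [0.705, -0.052, -0.705, -0.052]
force: [-0.1, -0.5, 0.3]
finger_gap: -0.002
t: 14.32
tcp_pos: [0.5149, -0.1855, 0.0548]
tool_rot: [-0.705, 0.052, 0.706, 0.052]
force: [-3.9, -1.5, 1.2]
finger_gap: 0.002
```

```bash
python3 -m crank '[0,1,-0.15,0,0, 0,2,-0.3,0,0, 0,2,-0.3,0,0]'
```

```text
t: 14.7
tcp_pos: [0.515, -0.1855, 0.0547]
tool_rot: [-0.703, 0.052, 0.707, 0.053]
force: [-9.0, -3.1, 4.3]
finger_gap: -0.001
```

```bash
python3 -m crank '[0,-10,1.5,0,0, 0,-25,3.7,0,0, 0,-25,3.7,40,0, 0,-25,3.7,90,0, 0,-25,3.7,120,0, 0,-25,3.7,130,0, 0,-25,3.7,130,0]'
python3 - <<'E'
from h import *
s=snap('wrist','w9');snap('side','s9')
st=manip.sense();M=R.from_quat(st['tool_rot']).as_matrix(); print(st['t'],st['tcp_pos'],np.degrees(np.arctan2(M[1,1],M[0,1])),M[:,0])
E
```

```text
t: 15.58
tcp_pos: [0.4928, -0.1822, 0.1848]
tool_rot: [0.706, -0.052, -0.705, -0.052]
force: [0.4, 0.3, 0.4]
finger_gap: 0.003
15.675 [ 0.49194005 -0.18180567  0.18352439] -98.49488947009557 [-0.00176142  0.00137275 -0.99999751]
```

View pics/w9.png

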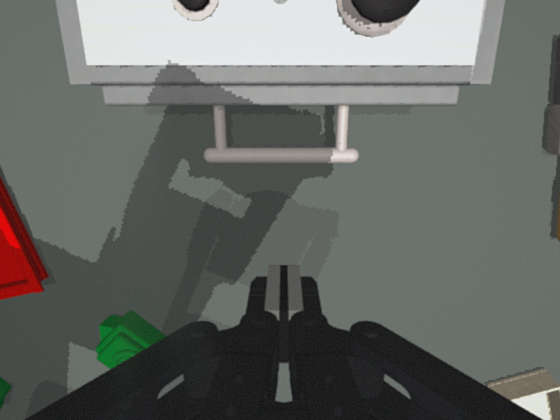

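View pics/s9.png

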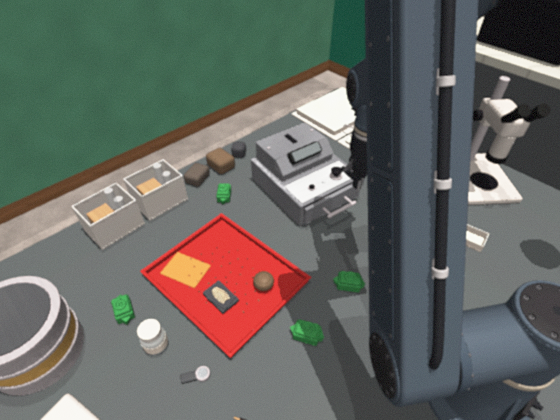

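Run:
```python
from h import *
s=load('w9');g=s['img'].mean(2);x=np.array([np.cos(np.radians(-8.5)),np.sin(np.radians(-8.5))])
def d(u,v,h): p=ray(s,u,v,h)[:2]*1000; return round(float((p-[578.4,-194.5])@x),1)
for c in (240,380): print([int(a) for a in g[78:110,c]])
print('ledge edge',d(280,84,.086),'panel front',d(280,104.5,.075),'handle top',d(280,155.5,.050))
```

```text
[158, 157, 158, 146, 127, 104, 80, 112, 139, 152, 162, 160, 161, 161, 162, 160, 164, 152, 118, 102, 109, 108, 108, 109, 105, 97, 83, 62, 63, 64, 66, 64]
[155, 156, 152, 142, 125, 104, 78, 107, 134, 157, 168, 163, 165, 165, 168, 163, 166, 163, 164, 166, 163, 165, 163, 163, 157, 133, 118, 89, 96, 97, 96, 100]
ledge edge -0.7 panel front -12.2 handle top -47.4
```

Drawer shut: the panel front is 12.2 mm and the handle 47.4 mm ahead of the cabinet face, as expected. Next, the lamp button.

```bash
python3 -m crank '[0,40,-22,0,0, 0,80,-44,0,0, 0,110,-61,0,0, 0,122,-68,-5,0, 0,122,-68,-20,0, 0,122,-68,-33,0, 0,122,-68,-38,0, 0,122,-68,-38,0]'
python3 - <<'E'
from h import *
s=snap('wrist','w10')
E
```

```text
t: 16.68
tcp_pos: [0.6137, -0.2497, 0.1462]
tool_rot: [-0.705, 0.052, 0.706, 0.053]
force: [0.4, 0.3, 0.6]
finger_gap: -0.002
```

View pics/w10.png

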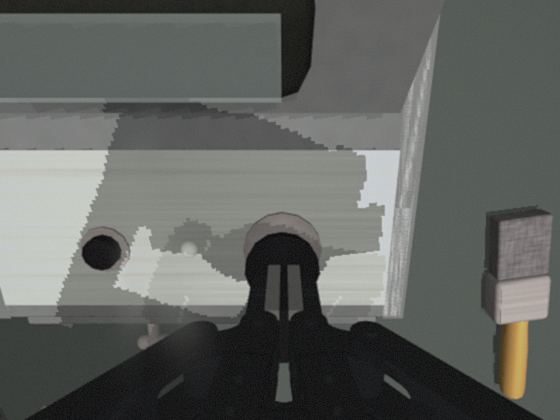

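The fingertips (267–300, 265+) are over the button head, whose left and right edges are at cols ~246 and ~318. Pressing in small steps.

```bash
python3 -m crank '[0,1,0,-3,0, 0,1,0,-5,0, 0,1,0,-5,0, 0,1,0,-5,0]'; python3 -m crank '[0,0,0,-2,0, 0,0,0,-3,0, 0,0,0,-3,0, 0,0,0,-3,0]'
```

```text
t: 17.23
tcp_pos: [0.6156, -0.2503, 0.1419]
tool_rot: [0.705, -0.052, -0.705, -0.052]
force: [-0.2, 0.6, 0.6]
finger_gap: -0.001
t: 17.73
tcp_pos: [0.6157, -0.2504, 0.1393]
tool_rot: [0.705, -0.052, -0.705, -0.052]
force: [-0.0, -0.3, 4.0]
finger_gap: -0.001
```

```bash
python3 -m crank '[0,0,0,-2,0, 0,0,0,-4,0, 0,0,0,-4,0, 0,0,0,-4,0]'; python3 -m crank '[0,0,0,-2,0, 0,0,0,-3,0, 0,0,0,-3,0, 0,0,0,-3,0]'
```

```text
t: 18.23
tcp_pos: [0.6158, -0.2504, 0.1353]
tool_rot: [0.705, -0.052, -0.705, -0.052]
force: [-1.3, 0.6, 6.3]
finger_gap: -0.004
t: 18.73
tcp_pos: [0.6157, -0.2504, 0.1326]
tool_rot: [0.705, -0.052, -0.705, -0.052]
force: [-1.1, 0.8, 7.1]
finger_gap: 0.0
```

```bash
python3 -m crank '[0,0,0,-1,0, 0,0,0,-1,0, 0,0,0,-1,0]'; python3 -m crank '[0,0,0,-0.6,0, 0,0,0,-0.6,0, 0,0,0,-0.6,0]'
```

```text
t: 19.1
tcp_pos: [0.6158, -0.2504, 0.1319]
tool_rot: [0.705, -0.052, -0.705, -0.052]
force: [-1.4, 0.9, 9.0]
finger_gap: -0.004
t: 19.48
tcp_pos: [0.6158, -0.2504, 0.1319]
tool_rot: [0.706, -0.053, -0.705, -0.052]
force: [-2.5, 1.5, 11.7]
finger_gap: -0.004
```

```bash
python3 -m crank '[0,0,0,-0.2,0, 0,0,0,-0.2,0, 0,0,0,-0.2,0, 0,0,0,-0.2,0]'
python3 - <<'E'
from h import *
a=snap('wrist','w11');snap('scene','sc11')
x=[]
for i in range(3): snap('wrist','tmp'); st=manip.sense(); x.append((np.round(st['force'],1),st['tcp_pos'][2].round(4)))
print(x)
cv2.imwrite('pics/both.png',cv2.resize(cv2.hconcat([cv2.imread('pics/w11.png'),cv2.imread('pics/sc11.png')]),(800,300)))
E
```

```text
t: 19.98
tcp_pos: [0.6158, -0.2504, 0.1319]
tool_rot: [0.706, -0.053, -0.705, -0.052]
force: [-2.2, 1.2, 13.6]
finger_gap: 0.0
[(array([-2.5,  1.7, 13.1]), np.float64(0.1319)), (array([-3.7,  1.6, 12.1]), np.float64(0.1319)), (array([-3.1,  1.8, 13.2]), np.float64(0.1319))]
```

View pics/both.png

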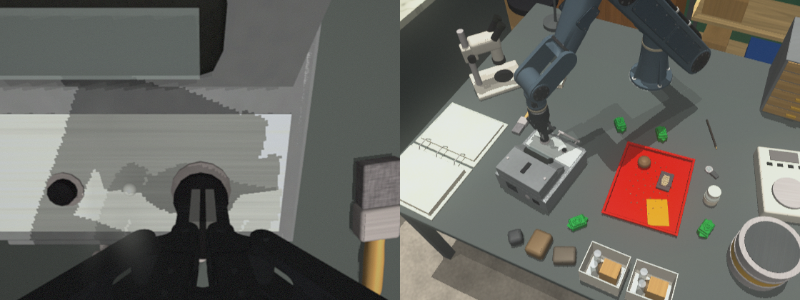

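View pics/sc11.png

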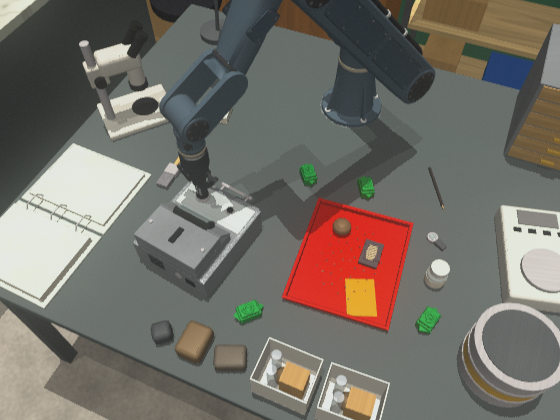

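The scene view shows the drawer shut, the fingers holding the lamp button at (200,190), and the tray and bench items in place. The wrist view shows the tips on the head. The button is on its stop with the force steady at about 13 N.

```bash
python3 -c "
from station import workorder
print(workorder.sign_off())"
```

```text
the job is handed in; nothing more can be done
None
```

The ammonite is in the shut drawer, fossil side up, and the job was handed in at about 20 s with the fingers still holding the lamp button down.

- **Block:** I gripped it across its 42 mm width and set it down in the middle of the open drawer. The set-down force was about 5 N. A picture after release showed it upright.
- **Drawer:** I pushed it shut by the handle until it stopped moving, at about 9 N. The last measurement put the panel front at 12.2 mm and the handle at 47.4 mm ahead of the cabinet face, against 12 and 47 mm expected for fully shut.
- **Lamp button:** it moved about 8 mm and then went no further. The steady force was 12–13.6 N, above the 8.5 N it takes at the stop.
- **Other things:** the small button was not touched. In the last scene picture the nodule, slab, jar, loupe and green pieces look unmoved. The brush was partly hidden behind the arm there, but showed clearly at the cabinet's right in the last wrist view.

None of the checks failed. I could not see the lamp's glow in any image, so the button being right down rests on its travel and the force.

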